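Wind the clamping bench shut on a wood block

TASK

A wood block lies loosely in the small clamping bench, between the blue sliding jaw and the green fixed stop. Take the red upright handle of the handwheel and wind it clockwise, seen from above, until the jaw has pushed the block square against the stop and it is held snugly between the two; then let go. Do it with the wheel alone: do not touch the block or the jaw.

Things in the scene. Friction and masses are not known exactly. Their poses are not given: they have to be found in the camera images.
- clamp_bench: Fixed clamping bench: grey bed (top z=14 mm), flat dark handwheel (104 mm, rim z=66-78, hub to 80 mm), green stop. Origin on the table below the wheel's vertical axis; +x runs along the bed to the stop's steel face at x=172 mm (top z=56). Clockwise from above drives the jaw to +x, 60 mm a turn; 0.5 to 0.9 turn is needed. 2-3 N at the handle; stays where left; goes hard once the block is nipped.
- handle_mid (a point): Middle of the red upright crank handle on the wheel, 17 mm in diameter, 42 mm tall, revolving freely on its own pin, so it can be held at one unchanged gripper yaw while the wheel goes round. It stands 42 mm from the wheel's axis; this point is at z = 105 mm, 27 mm above the rim's top and 18 mm below the handle's top.
- jaw: Blue sliding jaw with steel face, 30 x 100 x 40 mm, moved by the wheel along the bench's x only. Origin at the bottom middle of the face that pushes the block, on the bed (z = 14 mm); axes as the bench. It starts at bench x = 75 to 97 mm and stands at about x = 127 mm with the 45 mm block nipped.
- wood_block: Loose brown wood block 45 x 96 x 35 mm lying on the bed between jaw and stop, its 45 mm side (its x axis) along the bench's x, turned by up to 5 degrees. Origin at the centre of its underside. Against the stop its origin stands at bench x = about 150 mm; 5 to 18 mm are open at the start.

How it is judged (in metres and radians):
At the end, for the whole second after the job is handed in: The block lies flat on the bed, square to the stop (within about 6 degrees) and within 20 mm of the bed's centre line, nipped between jaw and stop with no more than 3 mm of play (jaw beyond x = 124 mm and block beyond x = 146.5 mm on the bench), everything at rest (x of jaw in the frame of clamp_bench above 0.124 m and x of wood_block in the frame of clamp_bench above 0.1465 m and z of wood_block in the frame of clamp_bench below 0.02 m and y of wood_block in the frame of clamp_bench between -0.02 and 0.02 m and angle between the x axis of wood_block and the x axis of clamp_bench, either way round below 0.1 rad and angle between wood_block's own z axis and vertical below 0.1 rad and linear speed of each of wood_block, jaw below 0.01 m/s); the robot touches nothing.
It fails at once if the robot pushes the jaw itself (contact force between any of the fingers, the arm and jaw above 2 N).
It fails at once if the robot touches the block (contact force between any of the fingers, the arm and wood_block above 1 N).
It also fails if it takes over 38 s, if anything falls off the work surface, if the arm or the gripper's body presses on something with over 40 N, if the wrist force passes 120 N, or if a joint passes its speed limit or range.

ROBOT

A 7-joint arm with a two-finger parallel gripper is mounted at the origin on a cart in front of the work surface, level with it; the furniture and walls round the work are solid. World frame = base frame: x ahead of the robot, y to its left, z up, the work surface at z = 0. Lengths are in m, angles in degrees, forces in N, time in s.
With the tool pointing down it reaches from about 0.35 to 0.775 m from the base axis. Payload 3.1 kg.
Tool frame: the origin (TCP) lies at the very end of the fingers, on their centre line; the grasp point (between the pads) lies 19 mm behind it; z points along the fingers, y is the line along which they close (so a half turn about z gives the same grasp; the last joint's range is limited). The gripper opens to 85 mm and grips with 20 to 120 N. Pads are 22 mm wide; open, the fingers measure 114 mm over their backs; the gripper's body (76 mm by 85 mm) begins 54 mm behind the grasp point. The pads swing forward as they close: fully open they stand 13 mm farther back than shut.
Start: joints at [-79.509, 17.813, 0.802, 86.603, -0.252, 75.585, -1.558], TCP at [0.123, 0.536, 0.231] pointing down, gripper open.
Joint ranges: [-154.91, 154.91], [-16.99, 109.72], [-72.82, 74.43], [7.12, 147.25], [-82.49, 262.49], [11.32, 116.49], [-174.64, 174.64]. Speed limits (degrees/s): [159.86, 159.86, 180, 180, 180, 180, 180].

INTERFACE

Orientations are given as [roll, pitch, yaw] about the fixed x, y, z axes, in that order (R = Rz(yaw) Ry(pitch) Rx(roll)).
In Python, from bench import telemetry, snapshot, get_calibration, arm gives the robot as it stands.
- The arm moves only by the tool jog_arm, never from a script. Its argument "steps" is a list of rows, each an object of numbers: "dx", "dy", "dz": the shift along the tool's x, y, z in cm; "rx", "ry", "rz": the turn, a rotation vector about the tool's x, y, z in degrees. A call has 1 to 12 rows; each row is the pose to reach, as a shift and turn from the pose commanded when the call began, along the tool's axes at that moment; what a row does not reach only later rows make up. A row lasts 1/8 s, in which the tool goes at most 62.5 mm and 10.7 degrees, less where a joint would pass 70% of its speed; a pose out of reach is approached as far as the arm can. A call with a gripper value outside its range is refused whole. "gripper" is the opening, from 0 (shut) to 1 (fully open), set as the call begins (left out, the last holds). The fingers move at their own pace and stop on an object; the grip force is fixed at half the most. Time passes only in rows, so rows that repeat a pose let the fingers close. It gives the time, the measured TCP pose, the force, the opening and the grip force at its end, in the units of the state.
- telemetry.observe(): the state, without advancing time (a new reading comes with each control period).
- snapshot(name): name is "scene" or "top" or "wrist"; returns the picture (480x640x3 uint8, red, green, blue); there is no depth.
- get_calibration(name): a dict with "K" (3x3 intrinsics, pixels), "world_to_cam" (4x4, takes a point from world to camera coordinates); the wrist camera has in their place "tool_from_camera" (4x4, takes a point from camera to tool coordinates, whose origin is the TCP and whose axes are the flange's). Camera axes: x right, y up, looking along -z (the intrinsics and any distortion apply to the point x, -y, -z); pixel columns grow to the right and rows downward; lengths in m; the calibration is good to about 2 mm. A picture is of the moment at which its call begins: read the wrist's pose just before it. get_calibration takes no time and is no camera call.
- arm.sign_off(): hands the job in; it is judged then, once.
The state is a dict: "time": time; "joints": joint angles; "joint_vel": joint speeds; "joint_torque": joint torques, N m; "ee_pos": TCP position; "orientation": TCP orientation; "ft_force": force on the tool from outside, world axes, zero at the start; "torque": the same for the moment, N m; "gripper_width": finger opening in m; "gripper_force": force on a finger pad.
Only numpy, scipy, OpenCV 4.12 (cv2) and the standard library are available. Lean on these libraries where they do the work, as an engineer would, in place of code of your own. Each camera call takes 0.05 s, during which the arm holds its last target. There are 200 camera calls.

## Working session

There is one attempt and no reset: what is moved stays moved. The work goes in short steps, Python scripts to look and compute and a tool call to move; the robot and the scene stay as the last step left them, time stands still between calls to the robot, and variables do not carry over. Pictures are saved under pics/ and viewed, at most 10 in all, crops included, and the job is handed in when it is done.

Besides the shell and the picture viewer there is one more tool, called after "Emit:" as name(argument=value, ...), one argument or row to a line, values as JSON. jog_arm: Moves the arm, as the interface text tells. Its arguments: {"type":"object","properties":{"steps":{"type":"array","items":{"type":"object","properties":{"dx":{"type":"number"},"dy":{"type":"number"},"dz":{"type":"number"},"rx":{"type":"number"},"ry":{"type":"number"},"rz":{"type":"number"}}}},"gripper":{"type":"number"}},"required":["steps"]}

```bash
mkdir -p pics; ls
python3 - <<'E'
from bench import telemetry, snapshot, get_calibration, arm
import cv2,numpy as np
print(telemetry.observe())
for n in("scene","top"):
    im=snapshot(n); cv2.imwrite(f"pics/{n}0.png",im[:,:,::-1]); c=get_calibration(n); print(n,c)
print(get_calibration("wrist"))
a=[cv2.imread(f"pics/{n}0.png") for n in("scene","top")]
E
```

```text
pics
{'time': 0.0, 'joints': array([-79.50961168,  17.85878985,   0.80113255,  86.69329277,
        -0.25189265,  75.58500921,  -1.55844787]), 'joint_vel': array([ 0.09224295,  0.01740146, -0.06569154, -0.02653868, -0.02842581,
        0.01686407,  0.05151414]), 'joint_torque': array([ 3.09775633e-04, -3.79920638e+01,  1.45757440e-01, -2.30585307e+01,
        1.20542297e-02,  1.36731777e-02, -1.05631983e-05]), 'ee_pos': array([0.12241619, 0.53543974, 0.23022744]), 'orientation': array([-1.79864780e+02,  5.54356839e-03,  1.67125350e+02]), 'ft_force': array([ 0.51011736,  0.09090066, -0.48683064]), 'torque': array([ 0.01160833, -0.02938276,  0.05059309]), 'gripper_force': 0.0, 'gripper_width': 0.08532361448837911}
scene {'K': array([[500.45225903,   0.        , 316.26498756],
       [  0.        , 500.45225903, 236.56545438],
       [  0.        ,   0.        ,   1.        ]]), 'world_to_cam': array([[ 0.64089712, -0.76724807,  0.02410981, -0.16769062],
       [ 0.46296416,  0.41139442,  0.78512344, -0.42752535],
       [-0.61230309, -0.49202138,  0.61886985, -0.41675221],
       [ 0. 
[... 300 characters left out ...]
[ 0.99123788,  0.01097427,  0.13163221, -0.6013191 ],
       [-0.13143557, -0.01704483,  0.99117817, -0.86991149],
       [ 0.        ,  0.        ,  0.        ,  1.        ]])}
{'K': array([[399.26298887,   0.        , 319.08375649],
       [  0.        , 399.26298887, 238.64905478],
       [  0.        ,   0.        ,   1.        ]]), 'tool_from_camera': array([[-2.74258386e-04,  9.62936708e-01,  2.69727309e-01,
         6.83953378e-02],
       [ 9.99999423e-01,  5.44304539e-04, -9.26389674e-04,
         1.26366703e-03],
       [-1.03886842e-03,  2.69726899e-01, -9.62936302e-01,
        -1.42829689e-01],
       [ 0.00000000e+00,  0.00000000e+00,  0.00000000e+00,
         1.00000000e+00]])}
```

View pics/scene0.png

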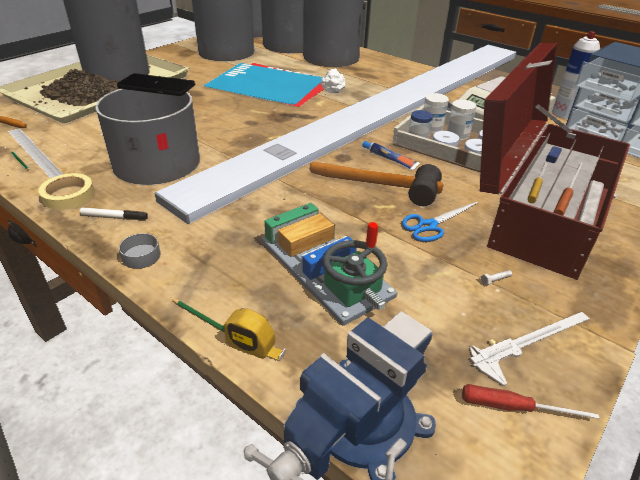

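View pics/top0.png

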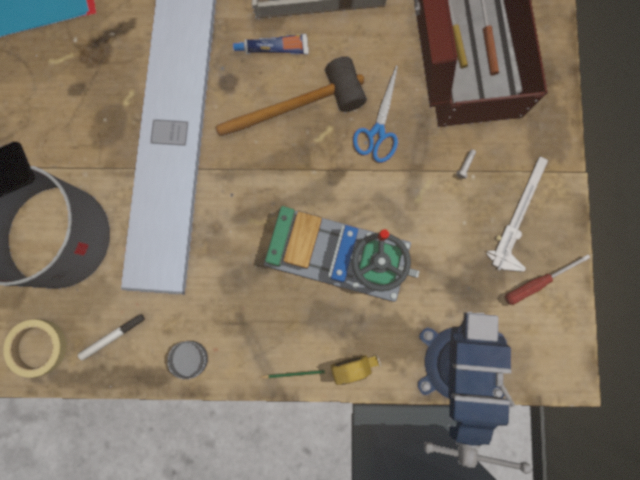

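The scene picture shows the bench at about (325,265) with the wheel at (355,262) and the red handle at (372,235). The top picture shows the hub at about (381,261), the handle top at (384,234), the jaw at (343,252), the block at (302,239) and the stop at (281,236). Next I measure these with colour masks and rays.

```bash
cat > h.py <<'E'
import cv2,numpy as np
from bench import get_calibration
def ray(n,uv):
    c=get_calibration(n);K=c["K"];T=c["world_to_cam"];R=T[:3,:3]
    d=np.linalg.inv(K)@[uv[0],uv[1],1];d=d*[1,-1,-1]
    return -R.T@T[:3,3],R.T@d
def plane(n,uv,z):
    o,d=ray(n,uv);return o+d*(z-o[2])/d[2]
def blobs(im,lo,hi,roi,amin=15):
    h=cv2.cvtColor(im,cv2.COLOR_BGR2HSV);m=cv2.inRange(h,np.array(lo),np.array(hi))
    k=np.zeros_like(m);x0,y0,x1,y1=roi;k[y0:y1,x0:x1]=m[y0:y1,x0:x1]
    return [c for c in cv2.findContours(k,cv2.RETR_EXTERNAL,cv2.CHAIN_APPROX_NONE)[0] if cv2.contourArea(c)>=amin]
def two(a,b):
    (o1,d1),(o2,d2)=ray("scene",a),ray("top",b)
    s=np.linalg.lstsq(np.c_[d1,-d2],o2-o1,rcond=None)[0]
    p,q=o1+d1*s[0],o2+d2*s[1];return (p+q)/2,np.linalg.norm(p-q)
E
python3 - <<'E'
from h import *
t=cv2.imread("pics/top0.png");s=cv2.imread("pics/scene0.png")
roiT=(250,190,430,310);roiS=(240,190,410,330)
for nm,im,roi in(("top",t,roiT),("scene",s,roiS)):
  for col,lo,hi in(("red",(0,150,110),(8,255,255)),("blue",(100,130,60),(125,255,255)),("green",(50,80,40),(90,255,255)),("wood",(8,120,150),(22,255,255))):
    for c in blobs(im,lo,hi,roi,25):
        r=cv2.minAreaRect(c);m=cv2.moments(c)
        print(nm,col,cv2.contourArea(c),"cen",np.round([m['m10']/m['m00'],m['m01']/m['m00']],1),"bbox",cv2.boundingRect(c),np.round(r[0],1),np.round(r[1],1),round(r[2],1))
print("hub",plane("top",(381,261),.08),"handle top",plane("top",(384,234),.123))
a=cv2.resize(t[195:310,250:425],None,fx=4,fy=4,interpolation=cv2.INTER_CUBIC)
cv2.imwrite("pics/crop_top.png",a)
E
```

```text
top red 52.0 cen [384.  233.8] bbox (380, 230, 9, 9) [384. 234.] [8. 8.] 90.0
top blue 529.5 cen [343.9 253.4] bbox (332, 227, 25, 54) [344.6 253.5] [12.5 54. ] 15.3
top green 247.5 cen [379.3 276.9] bbox (364, 271, 30, 13) [378.5 277.2] [29.1 11.6] 3.6
top green 156.5 cen [391.8 254.2] bbox (384, 244, 15, 23) [392.8 254. ] [25.1 11.3] 60.3
top green 182.5 cen [367.3 253.7] bbox (360, 242, 17, 26) [366.2 254.6] [11.4 27.5] 32.7
top green 668.5 cen [279.4 235.7] bbox (266, 207, 27, 58) [279.4 235.4] [13.  56.9] 15.9
top wood 821.0 cen [302.5 235.5] bbox (285, 213, 36, 54) [302.2 239. ] [23.8 51. ] 15.9
scene red 174.5 cen [372.4 233.5] bbox (368, 222, 10, 26) [372.5 234.5] [25.  9.] 90.0
scene blue 26.0 cen [321.7 269.9] bbox (319, 266, 6, 8) [321.5 269.5] [7. 5.] 90.0
scene blue 289.0 cen [316.4 256.7] bbox (303, 237, 49, 42) [323.3 251. ] [20.8 56.6] 46.4
scene blue 45.0 cen [405.8 222.5] bbox (403, 215, 7, 16) [406.  222.5] [15.  6.] 90.0
scene green 709.0 cen [349.1 290. ] bbox (325, 271, 57, 36) [351.4 290.4] [57.2 31.9] 7.1
scene green 103.0 cen [338.7 267.9] bbox (331, 262, 30, 15) [344.5 270.9] [31.1  9.8] 35.8
scene green 127.5 cen [369.5 267. ] bbox (364, 258, 14, 18) [367.3 266.8] [17. 12.] 45.0
scene green 426.0 cen [289.7 216.3] bbox (265, 203, 53, 40) [288.3 216.9] [22.  57.2] 54.6
scene wood 447.0 cen [253.3 319.9] bbox (240, 309, 33, 21) [256. 319.] [20. 32.] 90.0
scene wood 37.5 cen [307.8 247.1] bbox (294, 243, 26, 9) [306.7 247.6] [ 3.9 26.2] 70.0
scene wood 857.0 cen [306.2 228.8] bbox (278, 213, 56, 34) [306.6 229.8] [21.9 53.3] 68.2
scene wood 347.0 cen [368.  213.6] bbox (316, 196, 88, 44) [364.4 207. ] [97.  25.9] 24.9
scene wood 26.5 cen [402.4 196.4] bbox (397, 194, 10, 8) [402.7 195.9] [10.8  5.6] 29.7
hub [0.56226522 0.17400933 0.08      ] handle top [0.60279465 0.17347263 0.123     ]
```

View pics/crop_top.png

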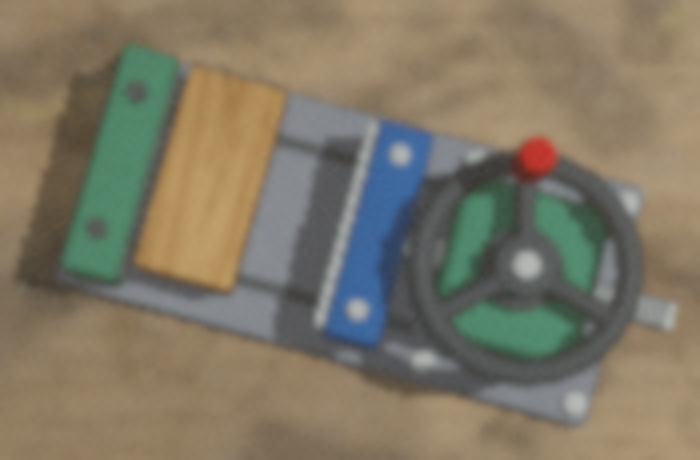

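The crop shows the hub at (381.5,261) and the handle at (384.3,234.3) in full-frame pixels. The jaw's face edge runs from (343.8,225.5) to (329.5,276.3), and the stop's from (294.5,211) to (280.5,265). The gap between block and stop is small.

Run:
```python
from h import *
P=lambda u,z:plane("top",u,z)[:2]
hub=P((381.4,261.2),.079);hd=P((384.3,234.2),.123)
print("hub",hub,"handle",hd,np.linalg.norm(hd-hub))
print("two-view handle", two((372.4,234.5),(384,235)))
j1,j2=P((343.8,225.5),.054),P((329.5,276.3),.054)
s1,s2=P((294.5,211),.056),P((280.5,265),.056)
for a,b in((j1,j2),(s1,s2)):
    d=(a-b);L=np.linalg.norm(d);d/=L;n=np.array([-d[1],d[0]])
    print("edge",L,"bench yaw",np.degrees(np.arctan2(n[1],n[0])),"x",((a+b)/2-hub)@n,"y",((a+b)/2-hub)@-d)
b=P((302.2,239),.049);print("block",b-hub, b)
v=hd-hub;print("handle angle",np.degrees(np.arctan2(v[1],v[0])))
# vise top
print("vise two-view", two((408,330),(482,327)))
```

```text
hub [0.56202444 0.17321718] handle [0.60246689 0.17298069] 0.040443141448948054
two-view handle (array([0.60413115, 0.17125221, 0.10280793]), np.float64(5.50216870740423e-05))
edge 0.09457654528496746 bench yaw 74.89149007749776 x 0.07933456695537817 y 0.0005001133684648078
edge 0.1002561973198904 bench yaw 76.78624793829576 x 0.1699208087178552 y -0.0034360084272736604
block [0.04131221 0.13879914] [0.60333664 0.31201632]
handle angle -0.33503798913770044
vise two-view (array([0.45410179, 0.01537797, 0.11911658]), np.float64(0.0016236828255913487))
```

Emit:
jog_arm(
  steps=[
    {"dx":-2,"dy":-0.9,"rz":-0.5},
    {"dx":-6,"dy":-2.7,"rz":-1.5},
    {"dx":-11,"dy":-5,"rz":-2.6},
    {"dx":-16.5,"dy":-7.4,"rz":-3.9},
    {"dx":-22,"dy":-9.9,"rz":-5.2},
    {"dx":-27.5,"dy":-12.4,"rz":-6.5},
    {"dx":-33,"dy":-14.9,"rz":-7.8},
    {"dx":-38.5,"dy":-17.3,"rz":-9.1},
    {"dx":-44,"dy":-19.8,"rz":-10.4},
    {"dx":-49,"dy":-22,"rz":-11.5},
    {"dx":-53,"dy":-23.8,"rz":-12.5},
    {"dx":-54.9,"dy":-24.7,"dz":1,"rz":-12.9},
  ],
  gripper=1,
)

```text
invalid input
```

Emit:
jog_arm(
  steps=[
    {},
    {},
  ],
)

```text
invalid input
```

Run:
```python
from h import *
from bench import telemetry,snapshot
from scipy.spatial.transform import Rotation as Ro
o=telemetry.observe();print(o["time"],o["ee_pos"],o["orientation"],o["joints"],o["ft_force"])
im=snapshot("wrist")[:,:,::-1].copy();cv2.imwrite("pics/w1.png",im)
c=get_calibration("wrist");T=c["tool_from_camera"];R=Ro.from_euler("xyz",o["orientation"],degrees=True).as_matrix()
for b in blobs(im,(0,150,110),(8,255,255),(0,0,640,480),100):
    m=cv2.moments(b);uv=[m['m10']/m['m00'],m['m01']/m['m00']]
    d=np.linalg.inv(c["K"])@[*uv,1]*[1,-1,-1];d=R@T[:3,:3]@d;p=o["ee_pos"]+R@T[:3,3]
    print(uv,cv2.boundingRect(b),cv2.contourArea(b),"at z.105",p+d*(.105-p[2])/d[2],"at .123",p+d*(.123-p[2])/d[2])
```

```text
0.1 [0.12246078 0.53551104 0.23030416] [-1.79875666e+02  6.22078314e-03  1.67122932e+02] [-79.50783728  17.85762144   0.80205766  86.68399548  -0.25115247
  75.584616    -1.55843526] [ 0.04905672  0.15171173 -0.31683075]
```

View pics/w1.png

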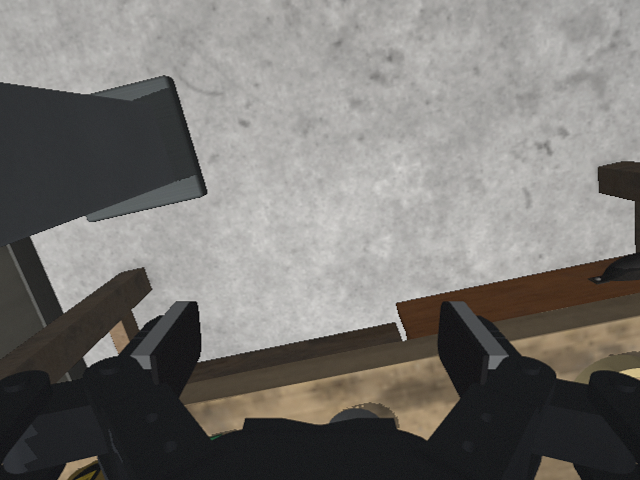

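The move was refused, so the arm is still at its start; the wrist view shows only the floor and the table edge, with the fingers at (170,340) and (470,340). I'll resend with every field filled in.

Emit:
jog_arm(
  steps=[
    {"dx":-2,"dy":-0.9,"dz":0,"rx":0,"ry":0,"rz":-0.5},
    {"dx":-6,"dy":-2.7,"dz":0,"rx":0,"ry":0,"rz":-1.5},
    {"dx":-11,"dy":-5,"dz":0,"rx":0,"ry":0,"rz":-2.6},
    {"dx":-16.5,"dy":-7.4,"dz":0,"rx":0,"ry":0,"rz":-3.9},
    {"dx":-22,"dy":-9.9,"dz":0,"rx":0,"ry":0,"rz":-5.2},
    {"dx":-27.5,"dy":-12.4,"dz":0,"rx":0,"ry":0,"rz":-6.5},
    {"dx":-33,"dy":-14.9,"dz":0,"rx":0,"ry":0,"rz":-7.8},
    {"dx":-38.5,"dy":-17.3,"dz":0,"rx":0,"ry":0,"rz":-9.1},
    {"dx":-44,"dy":-19.8,"dz":0,"rx":0,"ry":0,"rz":-10.4},
    {"dx":-49,"dy":-22,"dz":0,"rx":0,"ry":0,"rz":-11.5},
    {"dx":-53,"dy":-23.8,"dz":0.5,"rx":0,"ry":0,"rz":-12.5},
    {"dx":-54.9,"dy":-24.7,"dz":1,"rx":0,"ry":0,"rz":-12.9},
  ],
  gripper=1,
)

```text
time: 1.65
ee_pos: [0.6046, 0.1695, 0.2204]
orientation: [-179.9, -0.0, 179.8]
ft_force: [-0.8, 0.1, 1.1]
gripper_width: 0.0852
gripper_force: 0.0
```

Emit:
jog_arm(
  steps=[
    {"dx":0,"dy":0,"dz":0,"rx":0,"ry":0,"rz":0},
    {"dx":0,"dy":0,"dz":0,"rx":0,"ry":0,"rz":0},
  ],
)

```text
time: 1.9
ee_pos: [0.6017, 0.1747, 0.2212]
orientation: [179.9, -0.1, -179.9]
ft_force: [-0.5, -0.5, -0.7]
gripper_width: 0.0854
gripper_force: 0.0
```

```bash
cat >> h.py <<'E'
from bench import telemetry,snapshot
from scipy.spatial.transform import Rotation as Ro
def wrist(path,lo=(0,150,110),hi=(8,255,255),zs=(.105,.123)):
    o=telemetry.observe();print(o["time"],o["ee_pos"],o["orientation"],o["ft_force"])
    im=snapshot("wrist")[:,:,::-1].copy();cv2.imwrite(path,im)
    c=get_calibration("wrist");T=c["tool_from_camera"];R=Ro.from_euler("xyz",o["orientation"],degrees=True).as_matrix()
    p=o["ee_pos"]+R@T[:3,3]
    def at(uv,z):
        d=R@T[:3,:3]@(np.linalg.inv(c["K"])@[*uv,1]*[1,-1,-1]);return p+d*(z-p[2])/d[2]
    for b in blobs(im,lo,hi,(0,0,640,480),100):
        m=cv2.moments(b);uv=[m['m10']/m['m00'],m['m01']/m['m00']]
        print(np.round(uv,1),cv2.boundingRect(b),cv2.contourArea(b),[at(uv,z).round(4) for z in zs])
    return at
E
python3 -c "
from h import *
wrist('pics/w2.png')"
```

```text
1.9 [0.60174367 0.174658   0.2211814 ] [ 1.79926281e+02 -7.05591460e-02 -1.79878073e+02] [-0.52082396 -0.49341154 -0.66325386]
[313.5 240.7] (303, 221, 24, 34) 458.5 [array([0.6075, 0.1725, 0.105 ]), array([0.6024, 0.1727, 0.123 ])]
```

View pics/w2.png

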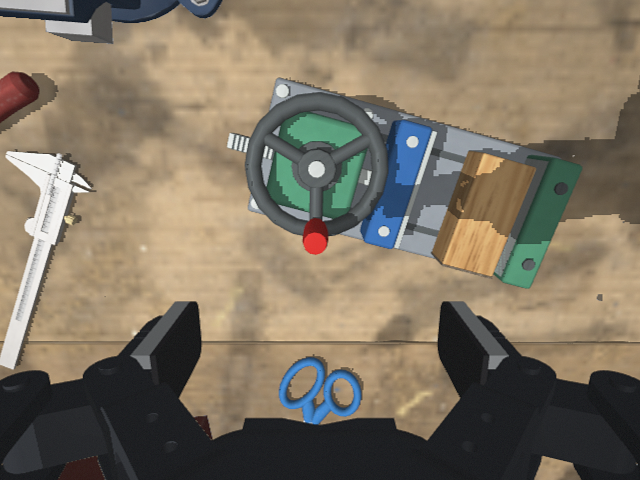

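The wrist view shows the handle top at (315,243), the hub at (316.5,169), the jaw face edge from (436,133) to (402,247), and the stop face near (520,215).

```bash
python3 -c "
from h import *
at=wrist('pics/w3.png')
print('hub',at((316.5,169.5),.08),'hubrim',at((316,165),.077),'top',at((315,243),.123))
a,b=at((436,133),.054),at((399,248),.054);print(a,b,np.degrees(np.arctan2(a[0]-b[0],-(a[1]-b[1]))))
"
```

```text
1.95 [0.60164214 0.17508377 0.2214788 ] [ 1.79913046e+02 -4.25480725e-02 -1.79830419e+02] [-0.17402949  0.69489705 -0.40859101]
[312.7 240.4] (302, 221, 25, 33) 459.0 [array([0.6074, 0.1725, 0.105 ]), array([0.6023, 0.1727, 0.123 ])]
hub [0.5624896  0.17488707 0.08      ] hubrim [0.55962763 0.17451757 0.077     ] top [0.60395911 0.17414643 0.123     ]
[0.53772199 0.26463259 0.054     ] [0.62815939 0.24190919 0.054     ] -104.10422724363173
```

Emit:
jog_arm(
  steps=[
    {"dx":-0.1,"dy":-0.1,"dz":2,"rx":0,"ry":0,"rz":0},
    {"dx":-0.2,"dy":-0.2,"dz":5,"rx":0,"ry":0,"rz":0},
    {"dx":-0.2,"dy":-0.2,"dz":8.5,"rx":0,"ry":0,"rz":0},
    {"dx":-0.2,"dy":-0.2,"dz":11.5,"rx":0,"ry":0,"rz":0},
    {"dx":-0.2,"dy":-0.2,"dz":13,"rx":0,"ry":0,"rz":0},
    {"dx":-0.2,"dy":-0.2,"dz":13.3,"rx":0,"ry":0,"rz":0},
    {"dx":-0.2,"dy":-0.2,"dz":13.3,"rx":0,"ry":0,"rz":0},
  ],
)

```text
time: 2.88
ee_pos: [0.6055, 0.1716, 0.0895]
orientation: [180.0, 0.1, -180.0]
ft_force: [-0.2, 0.3, -0.0]
gripper_width: 0.0854
gripper_force: 0.0
```

Emit:
jog_arm(
  steps=[
    {"dx":0,"dy":0,"dz":0,"rx":0,"ry":0,"rz":0},
    {"dx":0,"dy":0,"dz":0,"rx":0,"ry":0,"rz":0},
    {"dx":0,"dy":0,"dz":0,"rx":0,"ry":0,"rz":0},
    {"dx":0,"dy":0,"dz":0,"rx":0,"ry":0,"rz":0},
    {"dx":0,"dy":0,"dz":0,"rx":0,"ry":0,"rz":0},
    {"dx":0,"dy":0,"dz":0,"rx":0,"ry":0,"rz":0},
  ],
  gripper=0,
)

```text
time: 3.62
ee_pos: [0.6049, 0.1713, 0.0887]
orientation: [180.0, 0.0, -180.0]
ft_force: [-0.4, 0.4, 2.5]
gripper_width: 0.0153
gripper_force: 58.6
```

Emit:
jog_arm(
  steps=[
    {"dx":0.02,"dy":-0.29,"dz":0,"rx":0,"ry":0,"rz":0},
    {"dx":0.09,"dy":-0.73,"dz":0,"rx":0,"ry":0,"rz":0},
    {"dx":0.23,"dy":-1.22,"dz":0,"rx":0,"ry":0,"rz":0},
    {"dx":0.42,"dy":-1.69,"dz":0,"rx":0,"ry":0,"rz":0},
    {"dx":0.67,"dy":-2.14,"dz":0,"rx":0,"ry":0,"rz":0},
    {"dx":0.98,"dy":-2.55,"dz":0,"rx":0,"ry":0,"rz":0},
    {"dx":1.33,"dy":-2.92,"dz":0,"rx":0,"ry":0,"rz":0},
    {"dx":1.73,"dy":-3.25,"dz":0,"rx":0,"ry":0,"rz":0},
    {"dx":2.1,"dy":-3.49,"dz":0,"rx":0,"ry":0,"rz":0},
    {"dx":2.1,"dy":-3.49,"dz":0,"rx":0,"ry":0,"rz":0},
  ],
)

```text
time: 4.88
ee_pos: [0.5833, 0.136, 0.0887]
orientation: [180.0, -0.0, -180.0]
ft_force: [-0.2, 2.7, 6.1]
gripper_width: 0.0153
gripper_force: 59.1
```

Emit:
jog_arm(
  steps=[
    {"dx":0.26,"dy":-0.14,"dz":0,"rx":0,"ry":0,"rz":0},
    {"dx":0.66,"dy":-0.31,"dz":0,"rx":0,"ry":0,"rz":0},
    {"dx":1.16,"dy":-0.46,"dz":0,"rx":0,"ry":0,"rz":0},
    {"dx":1.66,"dy":-0.54,"dz":0,"rx":0,"ry":0,"rz":0},
    {"dx":2.17,"dy":-0.56,"dz":0,"rx":0,"ry":0,"rz":0},
    {"dx":2.69,"dy":-0.52,"dz":0,"rx":0,"ry":0,"rz":0},
    {"dx":3.19,"dy":-0.42,"dz":0,"rx":0,"ry":0,"rz":0},
    {"dx":3.67,"dy":-0.26,"dz":0,"rx":0,"ry":0,"rz":0},
    {"dx":4.14,"dy":-0.04,"dz":0,"rx":0,"ry":0,"rz":0},
    {"dx":4.57,"dy":0.24,"dz":0,"rx":0,"ry":0,"rz":0},
    {"dx":4.96,"dy":0.57,"dz":0,"rx":0,"ry":0,"rz":0},
    {"dx":5.32,"dy":0.94,"dz":0,"rx":0,"ry":0,"rz":0},
  ],
)

```text
time: 6.38
ee_pos: [0.5327, 0.1435, 0.0887]
orientation: [-179.9, 0.3, 179.9]
ft_force: [5.8, 1.4, 2.5]
gripper_width: 0.0152
gripper_force: 58.7
```

Emit:
jog_arm(
  steps=[
    {"dx":0.28,"dy":0.41,"dz":0,"rx":0,"ry":0,"rz":0},
    {"dx":0.5,"dy":0.86,"dz":0,"rx":0,"ry":0,"rz":0},
    {"dx":0.67,"dy":1.33,"dz":0,"rx":0,"ry":0,"rz":0},
    {"dx":0.81,"dy":1.83,"dz":0,"rx":0,"ry":0,"rz":0},
    {"dx":0.89,"dy":2.33,"dz":0,"rx":0,"ry":0,"rz":0},
    {"dx":0.9,"dy":2.85,"dz":0,"rx":0,"ry":0,"rz":0},
    {"dx":0.85,"dy":3.36,"dz":0,"rx":0,"ry":0,"rz":0},
    {"dx":0.74,"dy":3.86,"dz":0,"rx":0,"ry":0,"rz":0},
    {"dx":0.57,"dy":4.34,"dz":0,"rx":0,"ry":0,"rz":0},
    {"dx":0.34,"dy":4.8,"dz":0,"rx":0,"ry":0,"rz":0},
    {"dx":0.06,"dy":5.23,"dz":0,"rx":0,"ry":0,"rz":0},
    {"dx":-0.28,"dy":5.62,"dz":0,"rx":0,"ry":0,"rz":0},
  ],
)

```text
time: 7.88
ee_pos: [0.5307, 0.1997, 0.0886]
orientation: [-179.8, -0.3, 180.0]
ft_force: [-3.0, -0.8, 11.7]
gripper_width: 0.0156
gripper_force: 59.8
```

Emit:
jog_arm(
  steps=[
    {"dx":-0.32,"dy":0.3,"dz":0,"rx":0,"ry":0,"rz":0},
    {"dx":-0.67,"dy":0.56,"dz":0,"rx":0,"ry":0,"rz":0},
    {"dx":-1.05,"dy":0.79,"dz":0,"rx":0,"ry":0,"rz":0},
    {"dx":-1.45,"dy":0.98,"dz":0,"rx":0,"ry":0,"rz":0},
    {"dx":-1.86,"dy":1.12,"dz":0,"rx":0,"ry":0,"rz":0},
    {"dx":-2.29,"dy":1.22,"dz":0,"rx":0,"ry":0,"rz":0},
    {"dx":-2.29,"dy":1.22,"dz":0,"rx":0,"ry":0,"rz":0},
  ],
)

```text
time: 8.75
ee_pos: [0.5542, 0.2138, 0.0886]
orientation: [-180.0, -0.2, -180.0]
ft_force: [-2.0, 1.3, 9.2]
gripper_width: 0.0152
gripper_force: 59.5
```

```bash
python3 -c "
from h import *
at=wrist('pics/w4.png')
"
```

```text
8.75 [0.5542415  0.21381074 0.08858971] [-179.96464195   -0.23669224 -179.956647  ] [-1.97191993  1.33066386  9.20509047]
[319. 330.] (296, 282, 48, 92) 3463.5 [array([0.555 , 0.2152, 0.105 ]), array([0.5453, 0.2152, 0.123 ])]
```

View pics/w4.png

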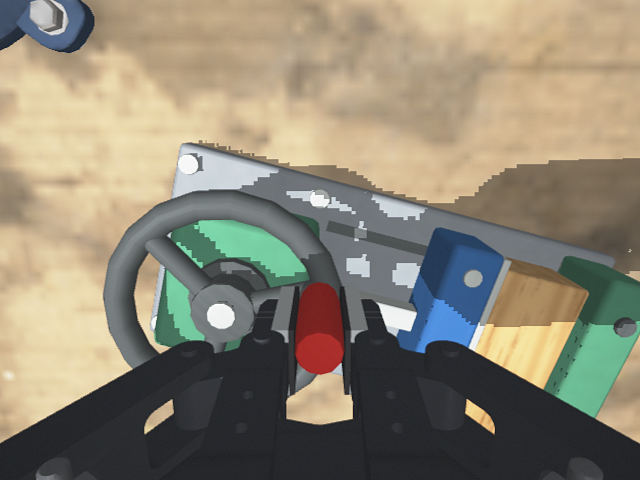

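The wrist view shows the handle held at (319,330). The jaw, at (470,290), almost meets the block at (535,300), and the block is close to the stop at (590,310). I carry on in small steps.

Emit:
jog_arm(
  steps=[
    {"dx":-0.29,"dy":0.04,"dz":0,"rx":0,"ry":0,"rz":0},
    {"dx":-0.58,"dy":0.06,"dz":0,"rx":0,"ry":0,"rz":0},
    {"dx":-0.88,"dy":0.06,"dz":0,"rx":0,"ry":0,"rz":0},
    {"dx":-0.88,"dy":0.06,"dz":0,"rx":0,"ry":0,"rz":0},
  ],
)

```text
time: 9.3
ee_pos: [0.5629, 0.2148, 0.0886]
orientation: [-180.0, -0.2, -179.9]
ft_force: [-1.5, 1.7, 9.7]
gripper_width: 0.0154
gripper_force: 59.5
```

Emit:
jog_arm(
  steps=[
    {"dx":-0.29,"dy":-0.02,"dz":0,"rx":0,"ry":0,"rz":0},
    {"dx":-0.58,"dy":-0.06,"dz":0,"rx":0,"ry":0,"rz":0},
    {"dx":-0.58,"dy":-0.06,"dz":0,"rx":0,"ry":0,"rz":0},
  ],
)

```text
time: 9.68
ee_pos: [0.5643, 0.2147, 0.0885]
orientation: [-180.0, -0.8, -179.9]
ft_force: [-9.9, 2.3, 15.9]
gripper_width: 0.0154
gripper_force: 60.3
```

Emit:
jog_arm(
  steps=[
    {"dx":-0.2,"dy":0,"dz":0,"rx":0,"ry":0,"rz":0},
    {"dx":-0.4,"dy":0,"dz":0,"rx":0,"ry":0,"rz":0},
    {"dx":-0.4,"dy":0,"dz":0,"rx":0,"ry":0,"rz":0},
  ],
)

```text
time: 10.05
ee_pos: [0.5645, 0.2147, 0.0884]
orientation: [-179.9, -1.2, -179.8]
ft_force: [-16.8, 0.4, 21.7]
gripper_width: 0.0151
gripper_force: 60.9
```

```bash
python3 -c "
from h import *
at=wrist('pics/w5.png')
"
```

```text
10.05 [0.56452132 0.21471423 0.08843161] [-179.94361507   -1.22532219 -179.83815818] [-16.80160199   0.39887893  21.67506271]
[319.  328.9] (295, 282, 49, 91) 3422.0 [array([0.565 , 0.2161, 0.105 ]), array([0.5558, 0.2161, 0.123 ])]
```

View pics/w5.png

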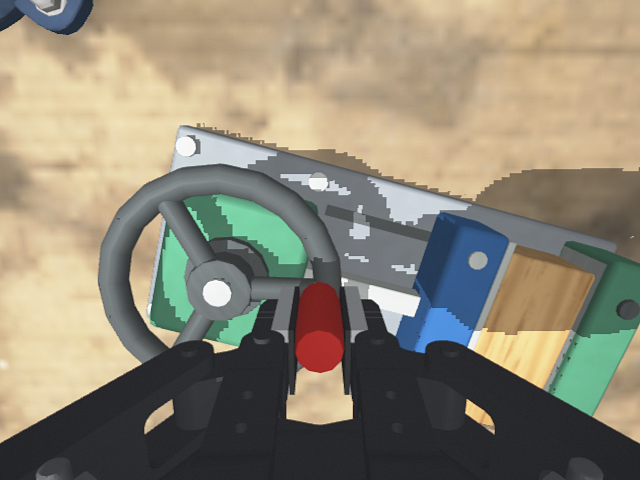

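The wheel has gone hard: 17 N at the handle with no further travel. The picture shows jaw (470,290), block (540,310) and stop (600,320) closed up and parallel. Now I ease off the push, open the gripper and lift away.

Emit:
jog_arm(
  steps=[
    {"dx":0.4,"dy":0,"dz":0,"rx":0,"ry":0,"rz":0},
    {"dx":0.75,"dy":0,"dz":0,"rx":0,"ry":0,"rz":0},
    {"dx":0.75,"dy":0,"dz":0,"rx":0,"ry":0,"rz":0},
  ],
)

```text
time: 10.48
ee_pos: [0.5639, 0.2147, 0.0886]
orientation: [180.0, -0.4, -179.9]
ft_force: [-3.0, 2.3, 10.8]
gripper_width: 0.0156
gripper_force: 59.5
```

Emit:
jog_arm(
  steps=[
    {"dx":0,"dy":0,"dz":0,"rx":0,"ry":0,"rz":0},
    {"dx":0,"dy":0,"dz":0,"rx":0,"ry":0,"rz":0},
    {"dx":0,"dy":0,"dz":0,"rx":0,"ry":0,"rz":0},
    {"dx":0,"dy":0,"dz":0,"rx":0,"ry":0,"rz":0},
    {"dx":0,"dy":0,"dz":0,"rx":0,"ry":0,"rz":0},
    {"dx":0,"dy":0,"dz":0,"rx":0,"ry":0,"rz":0},
  ],
  gripper=1,
)

```text
time: 11.22
ee_pos: [0.5673, 0.2139, 0.0883]
orientation: [-180.0, -0.0, -180.0]
ft_force: [0.3, 0.6, 0.2]
gripper_width: 0.0858
gripper_force: 0.0
```

Emit:
jog_arm(
  steps=[
    {"dx":0,"dy":0,"dz":-1,"rx":0,"ry":0,"rz":0},
    {"dx":0,"dy":0,"dz":-3,"rx":0,"ry":0,"rz":0},
    {"dx":0,"dy":0,"dz":-6,"rx":0,"ry":0,"rz":0},
    {"dx":0,"dy":0,"dz":-9,"rx":0,"ry":0,"rz":0},
    {"dx":0,"dy":0,"dz":-12,"rx":0,"ry":0,"rz":0},
    {"dx":0,"dy":0,"dz":-14,"rx":0,"ry":0,"rz":0},
    {"dx":0,"dy":0,"dz":-14,"rx":0,"ry":0,"rz":0},
    {"dx":0,"dy":0,"dz":-14,"rx":0,"ry":0,"rz":0},
  ],
)

```text
time: 12.22
ee_pos: [0.5668, 0.2138, 0.2276]
orientation: [-180.0, -0.1, -180.0]
ft_force: [0.2, -0.5, 0.3]
gripper_width: 0.0854
gripper_force: 0.0
```

```bash
python3 -c "
from h import *
at=wrist('pics/w6.png')
"
```

```text
12.225 [0.56681673 0.21382273 0.22764268] [-1.79979734e+02 -6.53434019e-02 -1.79976062e+02] [ 0.23508694 -0.48131005  0.29610621]
[319.2 228.9] (308, 210, 25, 33) 451.0 [array([0.566 , 0.2154, 0.105 ]), array([0.5615, 0.2154, 0.123 ])]
```

View pics/w6.png

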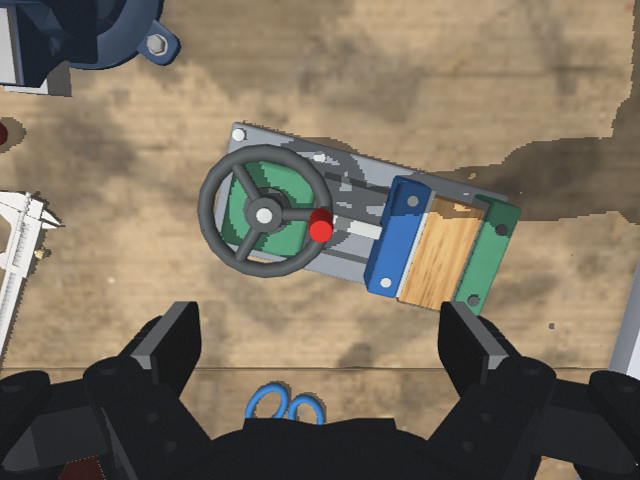

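The wrist view shows jaw, block and stop closed up and parallel, at (405,240), (440,255) and (490,255). The block is only a few mm off the centre line, the wheel is free with the handle at (320,230), and the gripper is clear.

```bash
python3 -c "
from bench import arm
print(arm.sign_off())"
```

```text
the job is handed in; nothing more can be done
None
```

I wound the wheel about 273° clockwise until it went hard with the block nipped square against the stop, then let go, lifted clear and handed in at about 12 s; the sign-off gave no verdict.

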